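Try the biscuit press plungers and reject the one that binds

ROBOT

A 6-joint arm with a two-finger parallel gripper is mounted at the origin on a cart in front of the work surface, level with it; the furniture and walls round the work are solid. World frame = base frame: x ahead of the robot, y to its left, z up, the work surface at z = 0. Lengths are in m, angles in rad, forces in N, time in s.
With the tool pointing down it reaches from about 0.275 to 0.775 m from the base axis. Payload 14.6 kg.
Tool frame: the origin (TCP) lies midway between the tips of the shut fingers; the grasp point (between the pads) lies 19 mm behind it; z points along the fingers, y is the line along which they close (so a half turn about z gives the same grasp; the last joint's range is limited). The gripper opens to 85 mm and grips with 20 to 120 N. Pads are 22 mm wide; open, the fingers measure 114 mm over their backs; the gripper's body (76 mm by 85 mm) begins 54 mm behind the grasp point. The pads swing forward as they close: fully open they stand 13 mm farther back than shut.
Start: joints at [-1.397, 0.263, -0.048, 1.259, 0, 1.415], TCP at [0.17, -0.497, 0.231] pointing down, gripper open.
Joint ranges: [-2.65, 2.65], [-0.89, 1.7], [-1.18, 1.37], [-2.13, 2.11], [-1.35, 1.29], [-3.14, 3.14]. Speed limits (rad/s): [1.89, 1.89, 2.57, 2.79, 3.14, 3.14].

INTERFACE

Orientations are given as a rotation vector (axis times angle).
In Python, from rig import reach, move_linear, goto_joints, let_go, close, hold, ik, camera, get_calibration, MotionError, sign_off, spot_in, cut_out, spot_point, current_t, current_joint_pos, current_dq, current_tau, current_tcp_pos, current_eef_rot, current_ft_force, current_ft_torque, current_width, current_gripper_force gives the robot as it stands. The module is installed in compiled form; this text tells all that it offers. Calls block until the motion is done:
- reach(position, orientation): joint-space move of the TCP to a pose.
- move_linear(position, speed=0.15, rot=None): straight line of the TCP; rot=None keeps the orientation; speed is the mean speed in m/s.
- goto_joints(angles): joint-space move.
- let_go() and close(): open the fingers fully, or close them until they stop; the grip force is fixed at half the most.
- hold(seconds).
- ik(position, orientation): joint angles nearest the present ones, or None.
- camera(name): name is "scene" or "top" or "wrist"; returns the picture (384x512x3 uint8, blue, green, red); there is no depth.
- get_calibration(name): a dict with "vfov" (degrees; the focal length in pixels is half the picture's height over the tangent of half this angle, whatever the lens; pixels are square), "cx", "cy" (the principal point, pixels), "k1" (the pictures are not rectified: a ray, as slopes to the right and down, at radius r is drawn at 1 + k1 r^2 times it, then the intrinsics apply), "rvec" (rotation vector, rad) and "tvec" (3), from world to camera coordinates, as OpenCV has them; the wrist camera has in their place "T_tool_cam" (4x4, takes a point from camera to tool coordinates, whose origin is the TCP and whose axes are the flange's). Camera axes: x right, y down, z forward; pixel columns grow to the right and rows downward; lengths in m; the calibration is good to about 2 mm. A picture is of the moment at which its call begins: read the wrist's pose just before it. get_calibration takes no time and is no camera call.
A pose or a line that the arm cannot do raises MotionError and nothing moves.
- sign_off(): hands the job in; it is judged then, once.
Trained networks look in the newest picture that a camera, given by its name, has taken for a name from the list of things; names that differ only in an ending like _2 or _b are one class to them, and where a whole thing is asked for, a point or a joint stands for the part that bears it (a point fixed in the world has none). Each returns a list of dicts, best first, with "confidence" (0 to 1); they miss things now and then, are a little off and sometimes report something else, mostly with a low value. They report only what shows in the picture. A call takes as long as a camera call. They do not tell look-alikes from the thing itself.
- spot_in(camera, label): "location" ([x, y, z] in m, in the coordinates of the camera as it stood for that picture, good to about 4 mm: the middle of the surface that is visible of it).
- cut_out(camera, label): "pixels" (384x512 bool, what is visible of it).
- spot_point(camera, label): "location" ([x, y, z] in m, in the coordinates of the camera as it stood for that picture, good to about 4 mm: a listed point, or the origin of a listed thing).
Readings, each from a call of its own:
- current_t(): time.
- current_joint_pos(): joint angles.
- current_dq(): joint speeds.
- current_tau(): joint torques, N m.
- current_tcp_pos(): TCP position.
- current_eef_rot(): TCP orientation.
- current_ft_force(): force on the tool from outside, world axes, zero at the start.
- current_ft_torque(): the same for the moment, N m.
- current_width(): opening from 0.0 (shut) to 1.0 (fully open).
- current_gripper_force(): force on a finger pad.
Only numpy, scipy, OpenCV 4.12 (cv2) and the standard library are available. Lean on these libraries where they do the work, as an engineer would, in place of code of your own. Each camera call takes 0.05 s, during which the arm holds its last target. There are 200 camera calls.

TASK

Try the three biscuit presses on the counter: push each plunger gently straight down, never harder than 20 N. Two run freely, push those fully home and leave their presses standing where they are; the third goes stiff about half way, so stop there, leave its plunger part-way down, and set that press gently down upright in the steel tray. Leave the other things on the counter alone.

Things in the scene. Friction and masses are not known exactly. Their poses are not given: they have to be found in the camera images.
- press_a: one of three identical-looking presses: upright metal barrel 48 mm across on a foot disc 60 mm across, 6 mm thick; flat cap top 100 mm above the underside; 0.3 to 0.5 kg, grip across the barrel from above. Origin: centre of underside, z up. Its plunger has an even friction of about 4 N and stays where left; any one of the three binds, stiffening 13 to 18 mm below fully out by 2.5 N per mm.
- press_a_plunger: plunger of press_a: flat wooden knob 32 mm across, 8 mm thick, on a 10 mm rod from the cap's middle. Origin: centre of knob top, 143 mm above the underside fully out (starts 0 to 6 mm lower), 112 to 115 mm when home. A free one meets its springy end stop (2.5 N per mm, solid after 5 mm) 28 mm below fully out. Let go, it springs back 1 to 3 mm and stays.
- press_b: one of three identical-looking presses: upright metal barrel 48 mm across on a foot disc 60 mm across, 6 mm thick; flat cap top 100 mm above the underside; 0.3 to 0.5 kg, grip across the barrel from above. Origin: centre of underside, z up. Its plunger has an even friction of about 4 N and stays where left; any one of the three binds, stiffening 13 to 18 mm below fully out by 2.5 N per mm.
- press_b_plunger: plunger of press_b: flat wooden knob 32 mm across, 8 mm thick, on a 10 mm rod from the cap's middle. Origin: centre of knob top, 143 mm above the underside fully out (starts 0 to 6 mm lower), 112 to 115 mm when home. A free one meets its springy end stop (2.5 N per mm, solid after 5 mm) 28 mm below fully out. Let go, it springs back 1 to 3 mm and stays.
- press_c: one of three identical-looking presses: upright metal barrel 48 mm across on a foot disc 60 mm across, 6 mm thick; flat cap top 100 mm above the underside; 0.3 to 0.5 kg, grip across the barrel from above. Origin: centre of underside, z up. Its plunger has an even friction of about 4 N and stays where left; any one of the three binds, stiffening 13 to 18 mm below fully out by 2.5 N per mm.
- press_c_plunger: plunger of press_c: flat wooden knob 32 mm across, 8 mm thick, on a 10 mm rod from the cap's middle. Origin: centre of knob top, 143 mm above the underside fully out (starts 0 to 6 mm lower), 112 to 115 mm when home. A free one meets its springy end stop (2.5 N per mm, solid after 5 mm) 28 mm below fully out. Let go, it springs back 1 to 3 mm and stays.
- tray: low open square steel tray fixed to the counter, 122 x 122 mm outside, walls 3 mm thick and 18 mm high, inner floor 3 mm above the counter. Origin: centre of its underside; x and y along its sides.
- egg_timer: bystander: egg timer with dark wooden ends, 54 mm across, 110 mm tall; origin centre of underside
- mustard_pot: bystander: lidded stoneware pot, 64 mm across, 80 mm tall; origin centre of underside
- pepper_shaker: bystander: tin pepper shaker with domed top, 46 mm across, 82 mm tall; origin centre of underside
- biscuit_ring: bystander: open tin ring, 74 mm across, 23 mm tall; origin centre of underside
There are look-alikes about, which are no part of the job. What is shaped like the press_c but green is not meant.

How it is judged:
By the outcome, as a careful person would: the job done as asked, in the order asked, and still so for the second after the job is handed in, with the robot touching nothing.
It also fails if it takes over 72 s, if anything falls off the work surface, if the arm or the gripper's body presses on something with over 40 N, if the wrist force passes 120 N, or if a joint passes its speed limit or range.

## Working session

There is one attempt and no reset: what is moved stays moved. The work goes in short steps, each a Python script; the robot and the scene stay as the last script left them, time stands still between calls to the robot, and variables do not carry over. Pictures are saved under pics/ and viewed, at most 10 in all, crops included, and the job is handed in when it is done.

```bash
mkdir -p pics; cat > h.py <<'E'
from rig import *
import numpy as np, cv2
from scipy.spatial.transform import Rotation as R
def cam2world(name,p):
    c=get_calibration(name)
    return R.from_rotvec(np.ravel(c["rvec"])).as_matrix().T@(np.array(p)-np.ravel(c["tvec"]))
def pix(name,p):
    c=get_calibration(name); f=192/np.tan(np.radians(c["vfov"])/2)
    q=R.from_rotvec(np.ravel(c["rvec"])).as_matrix()@np.array(p)+np.ravel(c["tvec"])
    s=q[:2]/q[2]; s=s*(1+c["k1"]*(s@s)); return f*s+[c["cx"],c["cy"]]
E
python3 - <<'E'
from h import *
a=camera("scene");b=camera("top")
cv2.imwrite("pics/scene.png",a);cv2.imwrite("pics/top.png",b)
for cam in("top","scene"):
  for l in["press_a","press_a_plunger","tray","egg_timer","mustard_pot","pepper_shaker","biscuit_ring"]:
    for d in spot_point(cam,l):
      w=cam2world(cam,d["location"]); print(cam,l,round(d["confidence"],2),w.round(3),pix(cam,w).round())
print(current_eef_rot(),current_t())
E
```

```text
top press_a 0.86 [ 0.505 -0.542  0.   ] [379. 201.]
top press_a 0.72 [ 0.494  0.262 -0.002] [178. 198.]
top press_a 0.72 [ 0.509 -0.164  0.002] [286. 197.]
top press_a 0.62 [ 0.513 -0.017  0.003] [248. 195.]
top press_a_plunger 0.56 [0.495 0.26  0.143] [171. 196.]
top tray 0.86 [ 0.473  0.131 -0.002] [211. 204.]
top tray 0.35 [0.491 0.261 0.144] [171. 197.]
top egg_timer 0.64 [ 0.557 -0.368 -0.004] [336. 187.]
top mustard_pot 0.82 [ 0.503  0.47  -0.001] [127. 194.]
top pepper_shaker 0.72 [ 0.51  -0.014  0.143] [248. 194.]
top pepper_shaker 0.61 [ 0.499 -0.399 -0.001] [344. 202.]
top biscuit_ring 0.49 [ 0.502 -0.297 -0.001] [318. 200.]
scene press_a 0.8 [ 0.506 -0.543  0.002] [342. 299.]
scene press_a 0.47 [ 0.507 -0.162 -0.003] [272. 231.]
scene egg_timer 0.8 [ 0.562 -0.369 -0.005] [319. 259.]
scene pepper_shaker 0.62 [ 0.497 -0.388  0.001] [309. 270.]
scene biscuit_ring 0.64 [ 0.5   -0.29   0.007] [292. 252.]
[-3.09920668e+00 -5.14152538e-01 -1.15973948e-05] 0.8
```

View pics/scene.png

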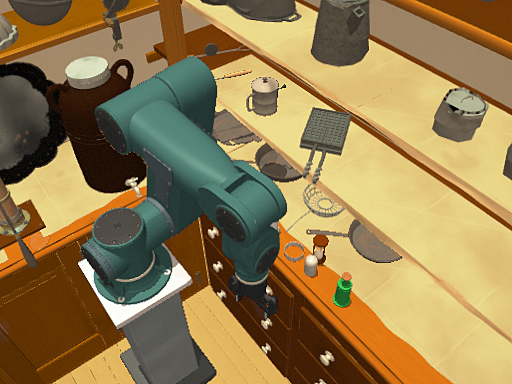

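View pics/top.png

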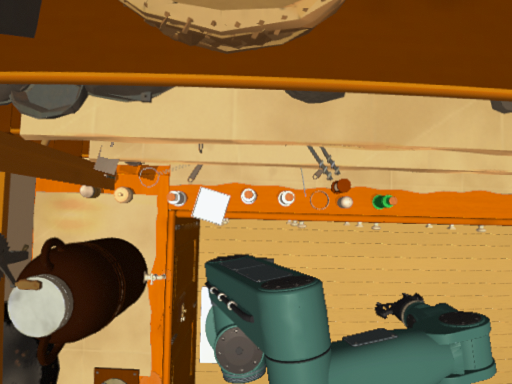

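The scene view shows a green press at (342,290). The top view shows the same green press at (385,201), white-capped presses at (178,198), (248,196) and (287,198), and the tray at (211,205). Also there are the timer at (340,186), the shaker at (345,202), the ring at (319,199) and the pot at (124,195).

Candidates for a press are the three metal ones plus the green one, which I exclude. The shaker at (345,202) is also not one. I'll check this in one crop.

```bash
python3 - <<'E'
from h import *
b=camera("top")
cv2.imwrite("pics/crop.png",cv2.resize(b[160:235,110:400],(800,207),interpolation=cv2.INTER_CUBIC))
m=cut_out("top","tray")
for d in m:
  p=d["pixels"].astype(np.uint8); print(d["confidence"],p.sum(),cv2.minAreaRect(cv2.findNonZero(p)))
for l in["press_a","press_a_plunger"]:
  for d in spot_point("top",l): print(l,round(d["confidence"],2),cam2world("top",d["location"]).round(3))
c=get_calibration("top"); Rm=R.from_rotvec(np.ravel(c["rvec"])).as_matrix(); print("cam pos",-Rm.T@np.ravel(c["tvec"]))
print(get_calibration("wrist")["T_tool_cam"])
# counter front edge, back
for x in(.4,.45,.5,.55,.6,.65): print(x,pix("top",[x,0,0]).round(),pix("scene",[x,-.6,0]).round())
for rv in([np.pi,0,0],[0,np.pi,0]):
  for p in([.4,-.16,.3],[.5,.26,.15],[.5,-.16,.15]): print(rv,p,ik(p,rv))
E
```

```text
0.94 998 ((209.8532257080078, 205.65597534179688), (32.85344314575195, 32.18296432495117), 16.699243545532227)
press_a 0.72 [ 0.498  0.26  -0.003]
press_a 0.71 [ 0.502 -0.543  0.002]
press_a 0.7 [ 0.507 -0.166  0.002]
press_a 0.69 [ 0.511 -0.016  0.004]
press_a_plunger 0.63 [ 0.559 -0.367 -0.003]
press_a_plunger 0.48 [0.496 0.261 0.142]
cam pos [ 0.4433814  -0.02221951  1.41814779]
[[ 1.77650028e-04 -9.50198079e-01 -3.11646561e-01  7.98001954e-02]
 [ 9.99999963e-01  1.04023789e-04  2.52872410e-04  1.32379362e-04]
 [-2.07860223e-04 -3.11646594e-01  9.50198062e-01 -1.42135812e-01]
 [ 0.00000000e+00  0.00000000e+00  0.00000000e+00  1.00000000e+00]]
0.4 [243. 224.] [331. 329.]
0.45 [244. 211.] [342. 321.]
0.5 [244. 198.] [353. 312.]
0.55 [245. 186.] [363. 304.]
0.6 [245. 173.] [374. 296.]
0.65 [245. 161.] [384. 288.]
[3.141592653589793, 0, 0] [0.4, -0.16, 0.3] [-0.57012134  0.08643432 -0.08772641  1.3966356   0.          2.57147132]
[3.141592653589793, 0, 0] [0.5, 0.26, 0.15] [ 0.33493203  0.36433864 -0.12244669  1.084011    0.         -2.80666062]
[3.141592653589793, 0, 0] [0.5, -0.16, 0.15] [-0.4650001   0.30166957 -0.21931996  1.0498068   0.          2.67659256]
[0, 3.141592653589793, 0] [0.4, -0.16, 0.3] [-0.57012134  0.08643432 -0.08772641  1.3966356   0.         -0.57012134]
[0, 3.141592653589793, 0] [0.5, 0.26, 0.15] [ 0.33493203  0.36433864 -0.12244669  1.084011    0.          0.33493203]
[0, 3.141592653589793, 0] [0.5, -0.16, 0.15] [-0.4650001   0.30166957 -0.21931996  1.0498068   0.         -0.4650001 ]
```

View pics/crop.png

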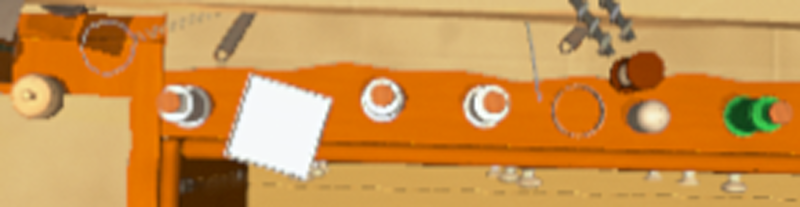

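The crop shows three metal presses with wooden knobs at crop (185,105), (382,98) and (487,103). The green look-alike is at (757,115), and the tray is at (278,127), turned by about 17°. Next I look from the wrist over each press.

```bash
cat >> h.py <<'E'
DOWN=np.array([0,np.pi,0])
def Twc():
    T=np.eye(4);T[:3,:3]=R.from_rotvec(current_eef_rot()).as_matrix();T[:3,3]=current_tcp_pos()
    return T@np.array(get_calibration("wrist")["T_tool_cam"])
def wrist(labels,pt=True):
    T=Twc(); im=camera("wrist")
    return im,T,{l:[(round(d["confidence"],2),(T@np.r_[d["location"],1])[:3].round(4)) for d in spot_point("wrist",l)] for l in labels}
def ray(T,uv):
    c=get_calibration("wrist"); f=192/np.tan(np.radians(c["vfov"])/2)
    K=np.array([[f,0,c["cx"]],[0,f,c["cy"]],[0,0,1.]])
    # invert radial s*(1+k1 r^2)
    return T[:3,3],T[:3,:3],K,c["k1"]
def ground(T,uv,z):
    o,Rm,K,k1=ray(T,uv)
    n=cv2.undistortPoints(np.float64(uv).reshape(-1,1,2),K,np.array([k1,0,0,0.])).reshape(-1,2)
    d=np.c_[n,np.ones(len(n))]@Rm.T
    return o+d*((z-o[2])/d[:,2])[:,None]
E
python3 - <<'E'
from h import *
close()
ims=[]
for i,y in enumerate((-.164,-.016,.13,.26)):
    reach([.44,y,.25],DOWN)
    if i!=2:
        im,T,r=wrist(["press_a","press_a_plunger"])
    else: im,T,r=wrist(["tray"])
    print(y,r,current_t()); ims.append(im); np.save(f"T{i}.npy",T); cv2.imwrite(f"pics/w{i}.png",im)
    for l in (["press_a_plunger","press_a"] if i!=2 else ["tray"]):
      for d in cut_out("wrist",l)[:2]:
        p=d["pixels"].astype(np.uint8); 
        print(l,d["confidence"],p.sum(),cv2.minAreaRect(cv2.findNonZero(p)))
        np.save(f"m{i}_{l}.npy",p)
        if l!="press_a": break
cv2.imwrite("pics/w.png",cv2.resize(np.vstack([np.hstack(ims[:2]),np.hstack(ims[2:])]),(800,600)))
print(current_ft_force())
E
```

```text
-0.164 {'press_a': [(0.71, array([ 0.5068, -0.1648,  0.0011])), (0.62, array([ 0.5114, -0.0109, -0.0025]))], 'press_a_plunger': [(0.3, array([ 0.555 , -0.3694, -0.0016]))]} 3.6167
press_a_plunger 0.39 3567 ((90.75, 266.75), (48.790367126464844, 100.40916442871094), 45.0)
press_a 0.77 2198 ((261.0, 219.0), (62.0, 44.0), 90.0)
press_a 0.76 4085 ((391.1806640625, 236.35824584960938), (108.20294189453125, 45.08975601196289), 46.684688568115234)
-0.016 {'press_a': [(0.88, array([ 0.5109, -0.016 ,  0.0019])), (0.57, array([ 0.4945,  0.2594, -0.0019])), (0.55, array([ 5.069e-01, -1.671e-01, -3.000e-04]))], 'press_a_plunger': []} 4.5083
press_a 0.93 4018 ((129.399169921875, 230.87420654296875), (46.827171325683594, 103.95904541015625), 43.15238952636719)
press_a 0.91 3002 ((484.0433654785156, 210.0606689453125), (84.982666015625, 45.844600677490234), 27.847578048706055)
0.13 {'tray': [(0.37, array([ 0.5069, -0.1645,  0.0018]))]} 5.3417
tray 0.6 9164 ((261.3751525878906, 182.32762145996094), (99.88957214355469, 97.1637954711914), 15.422160148620605)
0.26 {'press_a': [(0.98, array([ 5.099e-01, -1.550e-02, -4.000e-04])), (0.37, array([ 0.4697,  0.1343, -0.0026]))], 'press_a_plunger': [(0.57, array([0.495 , 0.2624, 0.1441]))]} 6.125
press_a_plunger 0.8 239 ((265.2192077636719, 237.58221435546875), (30.079578399658203, 15.215351104736328), 20.556045532226562)
press_a 0.82 2599 ((262.0, 214.5), (46.0, 71.0), 0.0)
[-0.21498376 -0.3157664   0.18589445]
```

View pics/w.png

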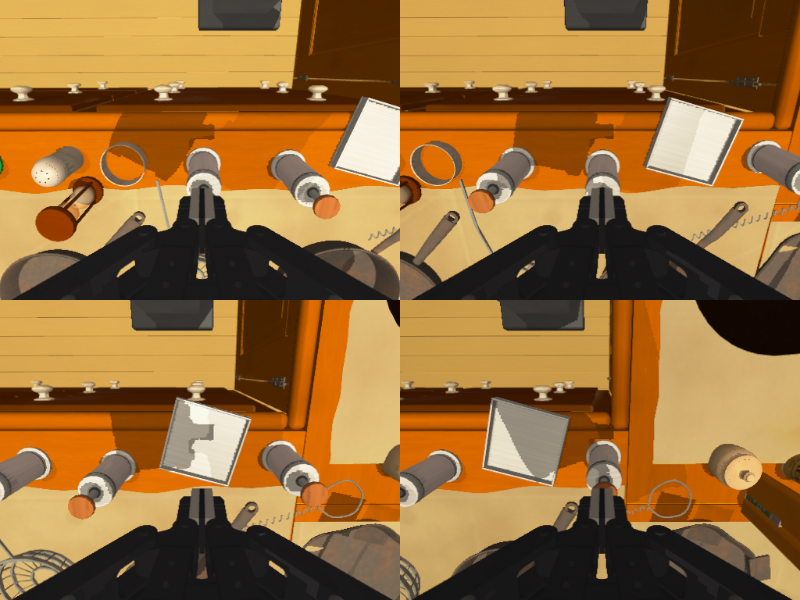

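The wrist views confirm the three press positions and show the tray clearly, in the lower-left picture at about (205,442). I start testing with the press at y=0.26.

```bash
cat >> h.py <<'E'
def press(x,y):
    reach([x,y,.165],DOWN); move_linear([x,y,.150],.08); log=[]
    f0=current_ft_force()[2]; z=.148; verdict="?"
    while z>.109:
        move_linear([x,y,z],.025); f=current_ft_force()-[0,0,f0]; zz=current_tcp_pos()[2]
        log.append((round(zz*1e3,1),round(f[2],1)))
        if abs(f[2])>8.5 and zz>.1185: verdict="STIFF";break
        if abs(f[2])>12.5: verdict="HOME";break
        z-=.001 if abs(f[2])>5.5 or z>.142 else .0015
    zend=current_tcp_pos()[2]
    move_linear([x,y,.165],.1)
    print(verdict,zend,current_t(),log)
    return verdict
E
python3 - <<'E'
from h import *
T=np.load("T2.npy");m=np.load("m2_tray.npy")
b=cv2.boxPoints(cv2.minAreaRect(cv2.findNonZero(m)))
c,_=cv2.findContours(m,cv2.RETR_EXTERNAL,cv2.CHAIN_APPROX_NONE)
h=cv2.convexHull(max(c,key=len)); q=cv2.approxPolyDP(h,8,True).reshape(-1,2)
g=ground(T,q,.018); print(q.tolist(),g.round(4).tolist(),g.mean(0))
print(cv2.minAreaRect(np.float32(ground(T,h.reshape(-1,2),.018)[:,:2]*1000)))
press(.495,.261)
E
```

```text
[[227, 124], [320, 151], [291, 237], [204, 215]] [[0.393, 0.0928, 0.018], [0.4252, 0.2055, 0.018], [0.541, 0.1741, 0.018], [0.5094, 0.0592, 0.018]] [0.46716213 0.13289674 0.018     ]
((467.2245178222656, 133.30099487304688), (123.50794219970703, 125.6612548828125), 74.91854858398438)
STIFF 0.1240316481782933 12.6167 [(np.float64(148.4), np.float64(0.6)), (np.float64(147.0), np.float64(-0.0)), (np.float64(145.9), np.float64(-0.3)), (np.float64(144.9), np.float64(-0.6)), (np.float64(143.9), np.float64(0.1)), (np.float64(143.0), np.float64(-0.3)), (np.float64(142.0), np.float64(-0.9)), (np.float64(140.4), np.float64(-0.5)), (np.float64(138.9), np.float64(-0.0)), (np.float64(137.3), np.float64(-0.5)), (np.float64(135.9), np.float64(-0.2)), (np.float64(134.3), np.float64(-0.3)), (np.float64(132.8), np.float64(-0.2)), (np.float64(131.3), np.float64(-0.8)), (np.float64(129.8), np.float64(0.3)), (np.float64(128.3), np.float64(0.1)), (np.float64(127.0), np.float64(1.3)), (np.float64(125.6), np.float64(5.7)), (np.float64(124.8), np.float64(7.8)), (np.float64(124.0), np.float64(10.6))]
```

The press at y=0.26 went stiff at 127 mm, but no friction plateau showed because the readings were taken at standstill. I'll check in a picture that its knob really moved, comparing before and after.

```bash
python3 - <<'E'
from h import *
reach([.44,.13,.25],DOWN)
im,T,r=wrist(["press_a_plunger","press_a"]); print(r,current_t())
o=cv2.imread("pics/w2.png")
cv2.imwrite("pics/cmp.png",cv2.resize(np.hstack([o[150:300,300:500],im[150:300,300:500]]),(800,300)))
E
```

```text
{'press_a_plunger': [(0.74, array([0.4956, 0.2615, 0.1267]))], 'press_a': [(0.85, array([0.4948, 0.259 , 0.    ])), (0.76, array([ 5.113e-01, -1.310e-02,  1.000e-04]))]} 13.4667
```

View pics/cmp.png

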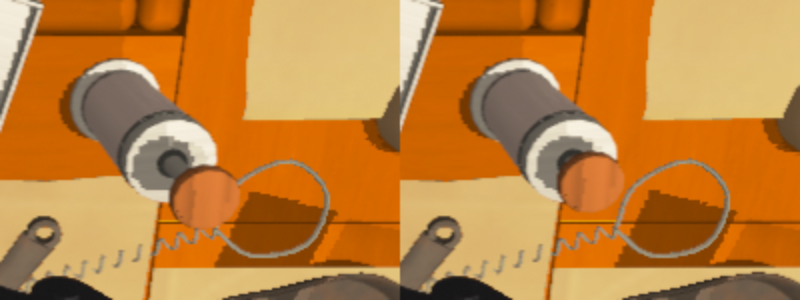

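The knob went down: in the crop it moved from (205,197) to (192,182), and the network puts it at 127 mm. The press stands unmoved. Next are the other two.

```bash
sed -i 's/>12.5: verdict/>8.5 or zz<.1117: verdict/' h.py; python3 - <<'E'
from h import *
press(.511,-.015)
press(.507,-.165)
reach([.44,-.09,.25],DOWN)
im,T,r=wrist(["press_a_plunger","press_a"]); print(r,current_t()); cv2.imwrite("pics/after.png",im)
E
```

```text
HOME 0.11075010084082014 22.2583 [(np.float64(148.2), np.float64(1.2)), (np.float64(147.0), np.float64(0.6)), (np.float64(146.0), np.float64(0.5)), (np.float64(144.9), np.float64(1.0)), (np.float64(144.0), np.float64(0.2)), (np.float64(142.9), np.float64(0.9)), (np.float64(142.0), np.float64(0.1)), (np.float64(140.4), np.float64(0.4)), (np.float64(138.8), np.float64(0.5)), (np.float64(137.4), np.float64(0.8)), (np.float64(135.9), np.float64(0.0)), (np.float64(134.4), np.float64(0.5)), (np.float64(132.9), np.float64(0.3)), (np.float64(131.4), np.float64(-0.4)), (np.float64(129.9), np.float64(0.1)), (np.float64(128.4), np.float64(0.7)), (np.float64(126.9), np.float64(0.2)), (np.float64(125.4), np.float64(1.0)), (np.float64(123.9), np.float64(0.3)), (np.float64(122.4), np.float64(-0.7)), (np.float64(120.9), np.float64(-0.1)), (np.float64(119.4), np.float64(0.3)), (np.float64(117.9), np.float64(0.4)), (np.float64(116.4), np.float64(-0.2)), (np.float64(114.9), np.float64(0.6)), (np.float64(113.4), np.float64(1.8)), (np.float64(112.1), np.float64(4.5)), (np.float64(110.8), np.float64(7.4))
[... 542 characters left out ...]
131.3), np.float64(0.9)), (np.float64(129.9), np.float64(1.0)), (np.float64(128.4), np.float64(1.2)), (np.float64(126.9), np.float64(-0.4)), (np.float64(125.4), np.float64(0.5)), (np.float64(123.9), np.float64(0.3)), (np.float64(122.4), np.float64(0.2)), (np.float64(120.9), np.float64(1.1)), (np.float64(119.4), np.float64(0.9)), (np.float64(117.9), np.float64(0.4)), (np.float64(116.4), np.float64(0.6)), (np.float64(114.9), np.float64(-0.1)), (np.float64(113.5), np.float64(3.5)), (np.float64(112.1), np.float64(4.7)), (np.float64(110.8), np.float64(8.4))]
{'press_a_plunger': [], 'press_a': [(0.96, array([ 5.062e-01, -1.633e-01,  1.000e-04])), (0.77, array([ 0.5119, -0.014 , -0.0026]))]} 31.675
```

View pics/after.png

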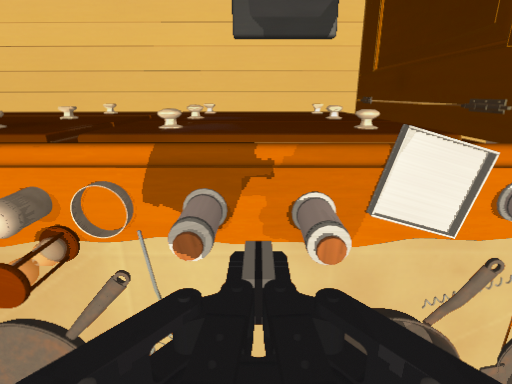

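Both free plungers are home: knobs at (188,245) and (330,249), close to the caps, and the presses are upright and in place. Now I grip the stiff press and carry it to the tray.

```bash
python3 - <<'E'
from h import *
x,y=.495,.2605
reach([x,y,.24],DOWN); let_go(); move_linear([x,y,.12],.12); move_linear([x,y,.0605],.06)
print("f",current_ft_force())
close(); print("w",current_width(),current_gripper_force(),current_t())
z0=current_tcp_pos()[2]
move_linear([x,y,z0+.01],.04); print(current_ft_force()); 
move_linear([x,y,z0+.07],.1)
tx,ty=.470,.132
move_linear([tx,ty,z0+.07],.1); move_linear([tx,ty,z0+.012],.08); hold(.2)
f0=current_ft_force()[2]; z=z0+.006
while z>z0-.001:
    move_linear([tx,ty,z],.02); f=current_ft_force()[2]-f0; print(round((z-z0)*1e3,1),round(f,1))
    if f>2.5: break
    z-=.0007
print(current_width(),current_t())
E
```

```text
f [ 0.27982675 -0.15507626  0.37330103]
w 0.5509496793809223 61.10068132169545 36.525
[ 0.5203754   0.69941935 -4.55860405]
6.0 -0.9
5.3 -0.1
4.6 -1.8
3.9 -0.4
3.2 -0.5
2.5 9.0
0.5512992378921172 41.925
```

```bash
python3 - <<'E'
from h import *
let_go(); p=current_tcp_pos(); move_linear([p[0],p[1],.14],.06); move_linear([p[0],p[1],.25],.15)
reach([.42,.04,.27],DOWN)
im,T,r=wrist(["press_a_plunger","press_a"]); print(r,current_t()); cv2.imwrite("pics/end.png",im)
E
```

```text
{'press_a_plunger': [(0.73, array([0.4692, 0.1326, 0.1316]))], 'press_a': [(0.71, array([0.4712, 0.1329, 0.0026])), (0.69, array([ 5.113e-01, -1.380e-02,  3.000e-04])), (0.68, array([ 0.5071, -0.1672, -0.0012])), (0.58, array([ 0.5028, -0.2946,  0.0032]))]} 45.3583
```

View pics/end.png

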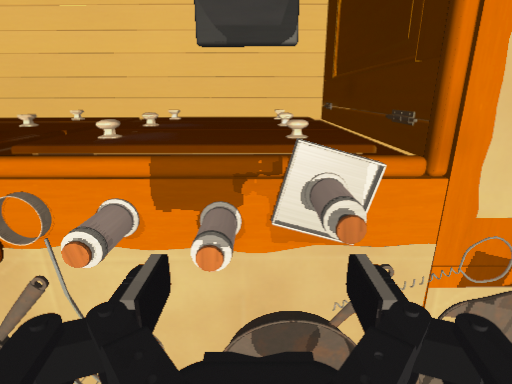

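The stiff press stands upright in the middle of the tray (base at (325,190), knob at (350,229)) with its plunger part-way down. The other two are home and in place.

```bash
python3 -c "
from rig import *
print(sign_off())"
```

```text
the job is handed in; nothing more can be done
None
```

The job is handed in at about 45 s: two plungers are pushed home with their presses left in place, and the stiff press stands upright in the tray with its plunger part-way down; the highest push reading, taken with the arm stopped, was 10.6 N.

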